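# Tip the brass parts out of the tilting pan

## Task

Two small tilting pans stand on the repair bench, each hung in a cradle on a green stand with a lever at its side. Take the one with the brass nut and brass bush in it (orange lever grip), swing its lever over so that the pan tips and both brass pieces drop into the blue tray below, keeping it tipped until they are in the tray, then swing the lever back until the pan is level again and let go. Leave the other pan, with the steel pieces and blue grip, level.

Things in the scene. Friction and masses are not known exactly. Their poses are not given: they have to be found in the camera images.
- brass_cradle (a joint): Tilt of the pan to be emptied, rad: 0 = level (a stop, as at the start), 1.92 = fully tipped, lip down (a stop). The hinge is stiff (about 2 N at the grip) and the pan stays where it is left. Pieces slide off at about 1.2 to 1.5 rad: tip it nearly to the far stop. The aluminium pan is 112 mm wide; level, its floor is 125 mm and its rim 187 mm above the bench.
- brass_grip (a point): Middle of the orange lever grip of this pan: a round bar 18 mm thick, 75 mm long, level and parallel to the hinge (along the stand's y), its +y end free; the 10 mm steel lever rod joins it 38 mm to the -y side of this point. At tilt 0 it is 231 mm above the bench. The bar can be straddled loosely from above by two fingers, one ahead, one behind, and turns between them.
- brass_hinge (a point): Point on the hinge axis, 165 mm above the bench, about which brass_grip circles at 115 mm radius. Axes are the stand's: x the way the pan pours (yaw varies), y along the hinge to the lever side, z up. At tilt q the grip is 115*sin(q - 0.96) mm ahead (+x) and 115*cos(q - 0.96) mm above: at 0, 94 mm behind and 66 above; tipped, 94 ahead and 66 above. Fixed to the bench.
- brass_tray (a point): Centre of the inner floor of the open blue tray fixed to the same stand under the pan: inside 212 mm (x) by 127 mm (y), walls 41 mm high above this point; same axes as brass_hinge. Green uprights 78 mm either side in y, at the hinge, reach 173 mm above the bench.
- brass_nut: Brass hexagon nut, 34 mm over the corners, 14 mm high. Lies loose in the aluminium pan at the start. Origin at the centre of its underside, z up.
- brass_bush: Brass flanged bush, flange 32 mm across and 6 mm thick, 22 mm high in all, the neck 22 mm across. Lies loose in the aluminium pan at the start. Origin at the centre of its underside, z up.
- steel_cradle (a joint): Tilt of the other, equal pan (steel nut and bush in it, blue lever grip), on an equal stand at the other place, rad: 0 = level. It must stay level.
There are look-alikes about, which are no part of the job. What is shaped like the brass_bush but turquoise is not meant.

How it is judged (in metres and radians):
On the way:
1. the pan is tipped and both brass pieces are in its tray (value of joint brass_cradle above 1 rad and x of brass_nut in the frame of brass_tray between -0.11 and 0.11 m and y of brass_nut in the frame of brass_tray between -0.068 and 0.068 m and z of each of brass_nut, brass_bush in the frame of brass_tray below 0.045 m and x of brass_bush in the frame of brass_tray between -0.11 and 0.11 m and y of brass_bush in the frame of brass_tray between -0.068 and 0.068 m), for 0.1 s.
At the end, for the whole second after the job is handed in: Both brass pieces lie still inside the blue tray under their pan, that pan is back level (tilt under 0.18 rad, 10 degrees) and let go, and the other pan is level (within 10 degrees) (x of brass_nut in the frame of brass_tray between -0.11 and 0.11 m and y of brass_nut in the frame of brass_tray between -0.068 and 0.068 m and z of each of brass_nut, brass_bush in the frame of brass_tray below 0.045 m and x of brass_bush in the frame of brass_tray between -0.11 and 0.11 m and y of brass_bush in the frame of brass_tray between -0.068 and 0.068 m and linear speed of each of brass_nut, brass_bush below 0.05 m/s and value of joint each of brass_cradle, steel_cradle below 0.18 rad); the robot touches nothing.
It fails at once if the pan with the steel pieces was tilted by more than 0.3 rad (value of joint steel_cradle above 0.3 rad).
It also fails if it takes over 48 s, if anything falls off the work surface, if the arm or the gripper's body presses on something with over 40 N, if the wrist force passes 120 N, or if a joint passes its speed limit or range.

## Robot

A 7-joint arm with a two-finger parallel gripper is mounted at the origin on the work surface. World frame = base frame: x ahead of the robot, y to its left, z up, the work surface at z = 0. Lengths are in mm, angles in rad, forces in N, time in s.
With the tool pointing down it reaches from about 400 to 900 mm from the base axis. Payload 5.6 kg.
Tool frame: the origin (TCP) lies between the finger pads; the fingertips stand 17 mm ahead of it and the grasp point (between the pads) lies 2 mm behind it; z points along the fingers, y is the line along which they close (so a half turn about z gives the same grasp; the last joint's range is limited). The gripper opens to 92 mm and grips with 3 to 60 N. Pads are 20 mm wide; open, the fingers measure 128 mm over their backs; the gripper's body (75 mm by 189 mm) begins 69 mm behind the grasp point.
Start: joints at [1.146, 0.468, -0.012, 1.603, 0.006, 1.071, -0.056], TCP at [242.144, -603.221, 202.192] pointing down, gripper open.
Joint ranges: [-2.53, 2.53], [-0.31, 2.02], [-1.57, 1.55], [0.28, 2.44], [-1.29, 4.43], [0.15, 1.84], [-2.92, 2.92]. Speed limits (rad/s): [2.57, 2.57, 3.14, 3.14, 3.14, 3.14, 3.14].

## Interface

Orientations are given as a 3x3 rotation matrix whose columns are the frame's x, y, z axes.
In Python, from plant import * gives the robot as it stands. The module is installed in compiled form; this text tells all that it offers.
- The arm moves only by the tool play_rows, never from a script. Its argument "motion" is a list of rows, each an object with "rot": the turn, a rotation vector about the world's x, y, z in degrees, a list of three; "translation": the shift along the world's x, y, z in m, a list of three; "fingers": the closure in counts, from 0 (fully open) to 255 (shut). In form: [{"rot": [ax, ay, az], "translation": [x, y, z], "fingers": fingers}, ...]. A call has 1 to 20 rows; each row shifts and turns the commanded pose from where the row before left it; what a row does not reach is not made up. A row lasts 1/12 s, in which the tool goes at most 41.7 mm and 7.16 degrees, less where a joint would pass 70% of its speed; a pose out of reach is approached as far as the arm can. A call with a gripper value outside its range is refused whole. The fingers move at their own pace and stop on an object; the grip force is fixed at half the most. Time passes only in rows, so rows that do not move let the fingers close. It gives the time, the measured TCP pose, the force, the opening and the grip force at its end, in the units of the state.
- state(): the state, without advancing time (a new reading comes with each control period).
- get_image(name): name is "scene" or "side" or "wrist"; returns the picture (400x640x3 uint8, blue, green, red); there is no depth.
- camera_info(name): a dict with "camera_matrix" (3x3 intrinsics, pixels), "k1" (the pictures are not rectified: a ray, as slopes to the right and down, at radius r is drawn at 1 + k1 r^2 times it, then the intrinsics apply), "position" and "attitude" of the camera in the world. Camera axes: x right, y down, z forward; pixel columns grow to the right and rows downward; lengths in mm; the calibration is good to about 2 mm. A picture is of the moment at which its call begins: read the wrist's pose just before it. camera_info takes no time and is no camera call; for the wrist camera it gives the pose at the moment of the call.
- close_job(): hands the job in; it is judged then, once.
The state is a dict: "time_s": time; "joint_positions": joint angles; "dq": joint speeds; "tau": joint torques, N m; "eef_pos": TCP position; "ee_rot": TCP orientation; "ft_force": force on the tool from outside, world axes, zero at the start; "wrist_torque": the same for the moment, N m; "grip_width": finger opening in mm; "finger_force": force on a finger pad.
Only numpy, scipy, OpenCV 4.12 (cv2) and the standard library are available. Lean on these libraries where they do the work, as an engineer would, in place of code of your own. Each camera call takes 0.05 s, during which the arm holds its last target. There are 200 camera calls.

## Working session

There is one attempt and no reset: what is moved stays moved. The work goes in short steps, Python scripts to look and compute and a tool call to move; the robot and the scene stay as the last step left them, time stands still between calls to the robot, and variables do not carry over. Pictures are saved under pics/ and viewed, at most 10 in all, crops included, and the job is handed in when it is done.

Besides the shell and the picture viewer there is one more tool, called after "Emit:" as a command line: name --argument value ..., lists and objects as JSON in quotes. play_rows: Moves the arm, as the interface text tells. Its arguments: {"type":"object","properties":{"motion":{"type":"array"}},"required":["motion"]}

```bash
mkdir -p pics; python3 - <<'E'
from plant import *
import cv2
s=state();print(s['time_s'],s['eef_pos'],s['ee_rot'],s['grip_width'])
for n in("scene","side"):
    im=get_image(n);cv2.imwrite(f"pics/{n}0.png",im)
    c=camera_info(n);print(n,c)
E
```

```text
0.0 [ 241.83552556 -602.69330718  201.24609457] [[ 9.28038526e-01  3.72483335e-01 -8.11642915e-04]
 [ 3.72484179e-01 -9.28037243e-01  1.55300440e-03]
 [-1.74766596e-04 -1.74357205e-03 -9.99998465e-01]] 91.85329131032317
scene {'camera_matrix': array([[393.32520923,   0.        , 313.19978791],
       [  0.        , 393.32520923, 199.05717904],
       [  0.        ,   0.        ,   1.        ]]), 'k1': 0.0306488089847136, 'position': array([1121.18727364,  122.00654762,  712.31472417]), 'attitude': array([[-0.1743228 ,  0.6567188 , -0.7337111 ],
       [ 0.98452673,  0.12975058, -0.11777906],
       [ 0.01785172, -0.74288976, -0.6691757 ]])}
side {'camera_matrix': array([[459.36991749,   0.        , 311.99387298],
       [  0.        , 459.36991749, 191.60097378],
       [  0.        ,   0.        ,   1.        ]]), 'k1': -0.03492299377872396, 'position': array([342.21135981, 530.09635928, 826.10885557]), 'attitude': array([[-0.95035853, -0.25419129,  0.17945879],
       [-0.31084102,  0.74959676, -0.58436509],
       [ 0.01401879, -0.6111395 , -0.79139875]])}
```

View pics/scene0.png

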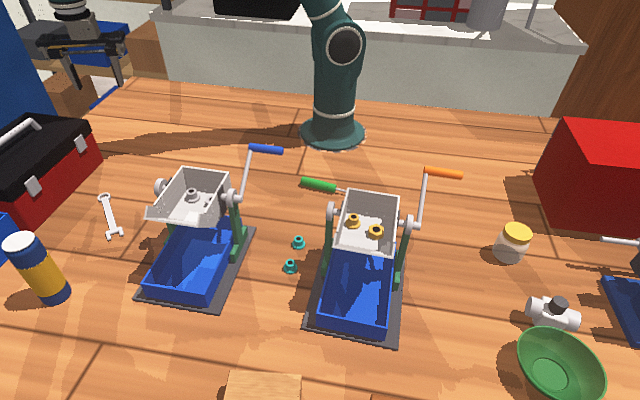

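View pics/side0.png

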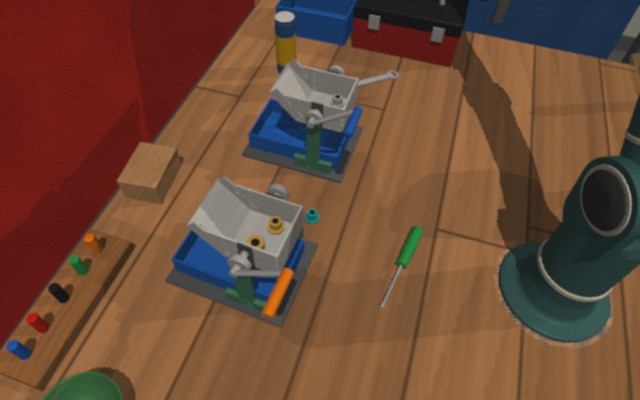

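The brass pan is at scene (367,222) and side (250,225), with its orange grip at scene (443,173) and side (280,292). Things that could be mistaken for it:
- **Blue-grip steel pan:** scene (190,195).
- **Green screwdriver:** scene (320,185).
- **Turquoise bushes:** scene (298,242) and (290,266).
- **Orange peg in the rack:** side (93,243).

I choose the orange grip beside the brass pieces, and will check it in a close crop.

```bash
cat > h.py <<'E'
import numpy as np,cv2
def ray(c,uv):
    K=c['camera_matrix'];d=np.array([(uv[0]-K[0,2])/K[0,0],(uv[1]-K[1,2])/K[1,1]])
    s=d.copy()
    for _ in range(10): s=d/(1+c['k1']*(s@s))
    v=c['attitude']@np.array([s[0],s[1],1.]);return v
def atz(c,uv,z):
    v=ray(c,uv);p=np.array(c['position']);return p+v*(z-p[2])/v[2]
def proj(c,P):
    q=c['attitude'].T@(np.asarray(P)-c['position']);s=q[:2]/q[2];s=s*(1+c['k1']*(s@s));K=c['camera_matrix']
    return np.array([K[0,0]*s[0]+K[0,2],K[1,1]*s[1]+K[1,2]])
def orange(im,box):
    x0,y0,x1,y1=box;h=cv2.cvtColor(im[y0:y1,x0:x1],cv2.COLOR_BGR2HSV)
    m=cv2.inRange(h,(8,215,120),(17,255,255));n,l,st,ce=cv2.connectedComponentsWithStats(m)
    k=1+st[1:,4].argmax();pts=np.argwhere(l==k)[:,::-1]+[x0,y0];c=pts.mean(0)
    w=np.linalg.svd(pts-c,full_matrices=False)[2][0];t=(pts-c)@w
    return c,c+w*t.min(),c+w*t.max(),len(pts)
E
python3 - <<'E'
from plant import *
from h import *
a=[]
for n,b in(("scene",(405,150,480,195)),("side",(250,255,310,330))):
    im=cv2.imread(f"pics/{n}0.png");c=camera_info(n);o=orange(im,b);print(n,o)
    print([atz(c,u,231).round(1) for u in o[:3]])
s=cv2.imread("pics/scene0.png")[140:350,290:490];t=cv2.imread("pics/side0.png")[165:330,155:330]
cv2.imwrite("pics/crop.png",np.hstack([cv2.resize(s,(400,420),interpolation=2),cv2.resize(t,(400,420),interpolation=2)]))
E
```

```text
Traceback (most recent call last):
  File "h.py", line 15, in orange
    k=1+st[1:,4].argmax();pts=np.argwhere(l==k)[:,::-1]+[x0,y0];c=pts.mean(0)
        ~~~~~~~~~~~~~~~^^
ValueError: attempt to get argmax of an empty sequence
```

```bash
python3 - <<'E'
import cv2
for n,p in(("scene",[(440,173),(450,174),(430,200),(440,190)]),("side",[(280,290),(275,300),(300,310),(285,320)])):
    h=cv2.cvtColor(cv2.imread(f"pics/{n}0.png"),cv2.COLOR_BGR2HSV)
    print([list(h[y,x]) for x,y in p])
E
sed -i 's/(8,215,120),(17,255,255)/(5,200,130),(18,255,255)/' h.py
cat > m.py <<'E'
from plant import *
from h import *
for n,b in(("scene",(405,150,480,195)),("side",(250,255,310,330))):
    im=cv2.imread(f"pics/{n}0.png");c=camera_info(n);o=orange(im,b);print(n,[np.round(x,1) for x in o])
    print([atz(c,u,231).round(1) for u in o[:3]])
s=cv2.imread("pics/scene0.png")[140:350,290:490];t=cv2.imread("pics/side0.png")[165:330,155:330]
cv2.imwrite("pics/crop.png",np.hstack([cv2.resize(s,(400,420),interpolation=2),cv2.resize(t,(400,420),interpolation=2)]))
E
python3 m.py
```

```text
[[np.uint8(11), np.uint8(192), np.uint8(214)], [np.uint8(11), np.uint8(192), np.uint8(234)], [np.uint8(13), np.uint8(136), np.uint8(219)], [np.uint8(13), np.uint8(133), np.uint8(237)]]
[[np.uint8(14), np.uint8(226), np.uint8(217)], [np.uint8(14), np.uint8(222), np.uint8(217)], [np.uint8(14), np.uint8(139), np.uint8(117)], [np.uint8(13), np.uint8(133), np.uint8(100)]]
scene [array([425.9, 171.8]), array([424.2, 170.7]), array([429.1, 173.8]), np.int64(9)]
[array([470. , 243.4, 231. ]), array([467.2, 240.2, 231. ]), array([475.2, 249.6, 231. ])]
side [array([277.5, 293.2]), array([288.9, 269.5]), array([266.5, 316.2]), np.int64(562)]
[array([467. , 276.8, 231. ]), array([464.6, 236.8, 231. ]), array([469.2, 313.2, 231. ])]
```

```bash
sed -i 's/(5,200,130)/(5,172,130)/' h.py; python3 m.py
```

```text
scene [array([443. , 172.4]), array([423.1, 169.3]), array([462.2, 175.5]), np.int64(315)]
[array([465.6, 276.8, 231. ]), array([462.9, 238.2, 231. ]), array([468.1, 313.5, 231. ])]
side [array([277.5, 292.9]), array([289., 269.]), array([266.4, 316.2]), np.int64(598)]
[array([467.2, 276.4, 231. ]), array([464.7, 236.1, 231. ]), array([469.4, 313.2, 231. ])]
```

View pics/crop.png

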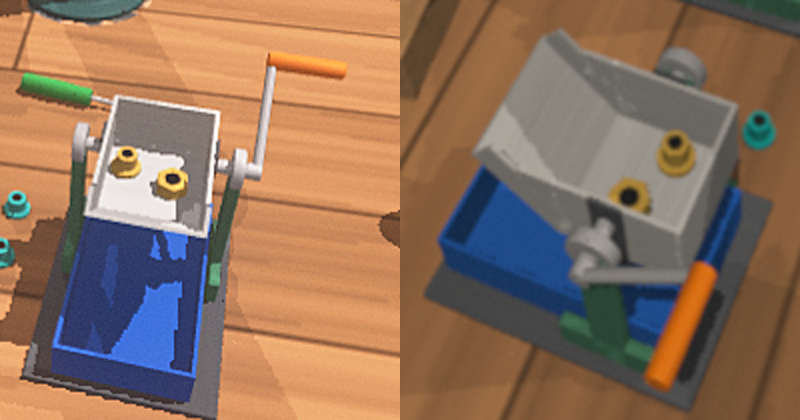

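The crop confirms the choice. The left (scene) panel shows the orange grip at (305,65), on the pan holding the brass nut (172,182) and brass bush (127,160). The turquoise bushes lie outside it. The two cameras agree to about 2 mm on the grip middle, roughly (466.5, 276.6, 231), and the stand yaw is about -3.6°. I'm setting out.

Emit:
play_rows --motion '[{"rot": [0,0,0],"translation": [0,0,0.04],"fingers": 0},{"rot": [0,0,0],"translation": [0,0,0.04],"fingers": 0},{"rot": [0,0,0],"translation": [0,0,0.04],"fingers": 0},{"rot": [0,0,0],"translation": [0,0,0.04],"fingers": 0},{"rot": [0,0,0],"translation": [0,0,0.04],"fingers": 0},{"rot": [0,0,4.3],"translation": [0.0132,0.0335,0],"fingers": 0},{"rot": [0,0,4.3],"translation": [0.0132,0.0335,0],"fingers": 0},{"rot": [0,0,4.3],"translation": [0.0132,0.0335,0],"fingers": 0},{"rot": [0,0,4.3],"translation": [0.0132,0.0335,0],"fingers": 0},{"rot": [0,0,4.3],"translation": [0.0132,0.0335,0],"fingers": 0},{"rot": [0,0,4.3],"translation": [0.0132,0.0335,0],"fingers": 0},{"rot": [0,0,4.3],"translation": [0.0132,0.0335,0],"fingers": 0},{"rot": [0,0,4.3],"translation": [0.0132,0.0335,0],"fingers": 0},{"rot": [0,0,4.3],"translation": [0.0132,0.0335,0],"fingers": 0},{"rot": [0,0,4.3],"translation": [0.0132,0.0335,0],"fingers": 0},{"rot": [0,0,4.3],"translation": [0.0132,0.0335,0],"fingers": 0},{"rot": [0,0,4.3],"translation": [0.0132,0.0335,0],"fingers": 0},{"rot": [0,0,4.3],"translation": [0.0132,0.0335,0],"fingers": 0},{"rot": [0,0,4.3],"translation": [0.0132,0.0335,0],"fingers": 0},{"rot": [0,0,4.3],"translation": [0.0132,0.0335,0],"fingers": 0}]'

```text
time_s: 1.77
eef_pos: [440.1, -99.0, 402.1]
ee_rot: [[0.06, 0.998, -0.0], [0.998, -0.06, -0.0], [-0.0, -0.0, -1.0]]
ft_force: [0.9, -0.0, 0.6]
grip_width: 91.8
finger_force: 0.0
```

Emit:
play_rows --motion '[{"rot": [0,0,0],"translation": [0.0024,0.0345,0],"fingers": 130},{"rot": [0,0,0],"translation": [0.0024,0.0345,0],"fingers": 130},{"rot": [0,0,0],"translation": [0.0024,0.0345,0],"fingers": 130},{"rot": [0,0,0],"translation": [0.0024,0.0345,0],"fingers": 130},{"rot": [0,0,0],"translation": [0.0024,0.0345,0],"fingers": 130},{"rot": [0,0,0],"translation": [0.0024,0.0345,0],"fingers": 130},{"rot": [0,0,0],"translation": [0.0024,0.0345,0],"fingers": 130},{"rot": [0,0,0],"translation": [0.0024,0.0345,0],"fingers": 130},{"rot": [0,0,0],"translation": [0.0024,0.0345,0],"fingers": 130},{"rot": [0,0,0],"translation": [0.0024,0.0345,0],"fingers": 130},{"rot": [0,0,0],"translation": [0.0024,0.0345,0],"fingers": 130},{"rot": [0,0,0],"translation": [0,0,-0.03],"fingers": 130},{"rot": [0,0,0],"translation": [0,0,-0.03],"fingers": 130},{"rot": [0,0,0],"translation": [0,0,-0.03],"fingers": 130},{"rot": [0,0,0],"translation": [0,0,0],"fingers": 130}]'

```text
time_s: 3.02
eef_pos: [463.9, 276.5, 306.5]
ee_rot: [[0.063, 0.998, -0.009], [0.998, -0.063, -0.005], [-0.006, -0.009, -1.0]]
ft_force: [0.5, -1.0, -0.1]
grip_width: 45.1
finger_force: 0.0
```

```bash
python3 - <<'E'
from plant import *
from h import *
c=camera_info("wrist");s=state();im=get_image("wrist");cv2.imwrite("pics/w1.png",im)
print(s['time_s'],s['eef_pos'],s['grip_width'])
o=orange(im,(0,0,640,400));print(o,[atz(c,u,231).round(1) for u in o[:3]])
print(c['position'],proj(c,[466.5,276.6,231]))
E
```

```text
3.0167 [463.88222497 276.51012569 306.47657101] 45.14573287529673
(array([324.26824183, 205.67060459]), array([323.79913244, 159.92003059]), array([324.76371322, 253.99216917]), 1439) [array([467.2, 278.9, 231. ]), array([469. , 315.9, 231. ]), array([465.2, 236.5, 231. ])]
[470.53313189 354.9333327  488.84363101] [323.52891419 208.45766447]
```

View pics/w1.png

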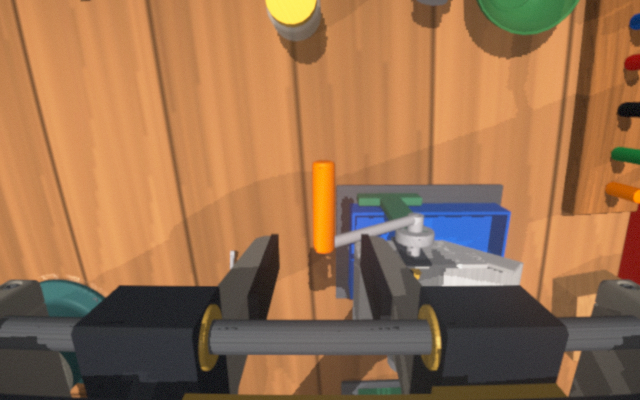

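The wrist view shows the orange grip at (324,206), midway between the fingers and upright along the image, about (467, 277). Next I lower over it and close to about 25 mm.

Emit:
play_rows --motion '[{"rot": [0,0,0],"translation": [0,0.001,0],"fingers": 130},{"rot": [0,0,0],"translation": [0,0,-0.02],"fingers": 130},{"rot": [0,0,0],"translation": [0,0,-0.02],"fingers": 130},{"rot": [0,0,0],"translation": [0,0,-0.02],"fingers": 130},{"rot": [0,0,0],"translation": [0,0,-0.015],"fingers": 130},{"rot": [0,0,0],"translation": [0,0,0],"fingers": 185},{"rot": [0,0,0],"translation": [0,0,0],"fingers": 185},{"rot": [0,0,0],"translation": [0,0,0],"fingers": 185},{"rot": [0,0,0],"translation": [0,0,0],"fingers": 185},{"rot": [0,0,0],"translation": [0,0,0],"fingers": 185}]'

```text
time_s: 3.9
eef_pos: [467.2, 280.3, 238.6]
ee_rot: [[0.063, 0.998, 0.002], [0.998, -0.063, 0.001], [0.001, 0.002, -1.0]]
ft_force: [0.5, -0.8, -0.5]
grip_width: 25.2
finger_force: 0.0
```

```bash
python3 -c "
import numpy as np
q=np.arange(0,1.91,.1);x=115*np.sin(q-.96);z=115*np.cos(q-.96)
for a,dx,dz in zip(q,np.diff(x)/2,np.diff(z)/2):print(round(a,1),'per half step x %.1f y %.1f z %.1f mm'%(dx*.998,-dx*.062,dz))"
```

```text
0.0 per half step x 3.5 y -0.2 z 4.5 mm
0.1 per half step x 4.0 y -0.2 z 4.2 mm
0.2 per half step x 4.4 y -0.3 z 3.7 mm
0.3 per half step x 4.7 y -0.3 z 3.3 mm
0.4 per half step x 5.0 y -0.3 z 2.8 mm
0.5 per half step x 5.3 y -0.3 z 2.3 mm
0.6 per half step x 5.5 y -0.3 z 1.8 mm
0.7 per half step x 5.6 y -0.3 z 1.2 mm
0.8 per half step x 5.7 y -0.4 z 0.6 mm
0.9 per half step x 5.7 y -0.4 z 0.1 mm
1.0 per half step x 5.7 y -0.4 z -0.5 mm
1.1 per half step x 5.6 y -0.3 z -1.1 mm
1.2 per half step x 5.5 y -0.3 z -1.6 mm
1.3 per half step x 5.3 y -0.3 z -2.2 mm
1.4 per half step x 5.1 y -0.3 z -2.7 mm
1.5 per half step x 4.8 y -0.3 z -3.2 mm
1.6 per half step x 4.4 y -0.3 z -3.7 mm
1.7 per half step x 4.0 y -0.3 z -4.1 mm
1.8 per half step x 3.6 y -0.2 z -4.5 mm
```

Emit:
play_rows --motion '[{"rot": [0,0,0],"translation": [0,0,-0.006],"fingers": 185},{"rot": [0,0,0],"translation": [0,0,0],"fingers": 185}]'

```text
time_s: 4.07
eef_pos: [466.3, 279.5, 230.7]
ee_rot: [[0.063, 0.998, -0.0], [0.998, -0.063, -0.001], [-0.001, -0.0, -1.0]]
ft_force: [-0.0, -0.5, -0.2]
grip_width: 24.8
finger_force: 0.0
```

Emit:
play_rows --motion '[{"rot": [0,0,0],"translation": [0.0035,-0.0002,0.0045],"fingers": 185},{"rot": [0,0,0],"translation": [0.0035,-0.0002,0.0045],"fingers": 185},{"rot": [0,0,0],"translation": [0.004,-0.0002,0.0042],"fingers": 185},{"rot": [0,0,0],"translation": [0.004,-0.0002,0.0042],"fingers": 185},{"rot": [0,0,0],"translation": [0.0044,-0.0003,0.0037],"fingers": 185},{"rot": [0,0,0],"translation": [0.0044,-0.0003,0.0037],"fingers": 185},{"rot": [0,0,0],"translation": [0.0047,-0.0003,0.0033],"fingers": 185},{"rot": [0,0,0],"translation": [0.0047,-0.0003,0.0033],"fingers": 185},{"rot": [0,0,0],"translation": [0.005,-0.0003,0.0028],"fingers": 185},{"rot": [0,0,0],"translation": [0.005,-0.0003,0.0028],"fingers": 185},{"rot": [0,0,0],"translation": [0.0053,-0.0003,0.0023],"fingers": 185},{"rot": [0,0,0],"translation": [0.0053,-0.0003,0.0023],"fingers": 185}]'

```text
time_s: 5.07
eef_pos: [520.9, 276.5, 273.0]
ee_rot: [[0.063, 0.998, -0.0], [0.998, -0.063, -0.0], [-0.0, -0.0, -1.0]]
ft_force: [-0.4, -0.4, 1.1]
grip_width: 25.6
finger_force: 0.0
```

```bash
python3 - <<'E'
from plant import *
from h import *
im=get_image("scene");cv2.imwrite("pics/s1.png",cv2.resize(im[100:350,270:510],None,fx=2,fy=2))
s=state();print(s['ft_force'],s['eef_pos'])
E
```

```text
[ 1.23516036 -0.44108598 -0.67998085] [522.08601586 276.29752655 273.28444848]
```

View pics/s1.png

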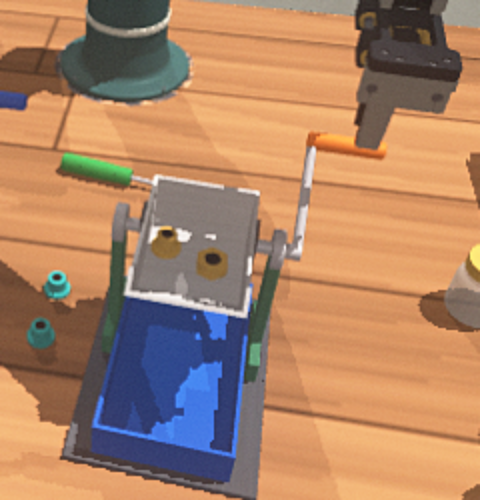

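The lever is following: the pan is partly tilted with both brass pieces still in it, and the grip is at crop (348,146). The finger looks close to the free end, at (372,148), so I'll check that numerically.

```bash
python3 - <<'E'
from plant import *
from h import *
c=camera_info("scene");f=lambda p:((proj(c,p)-[270,100])*2).round(0)
print("front tip",f([537,275.5,256]),f([537,265.5,256]),f([537,285.5,256]),"bar ends",f([520,235,272]),f([520,312,272]))
c=camera_info("wrist");im=get_image("wrist");o=orange(im,(200,50,450,330));print(o,[atz(c,u,273).round(1) for u in o[:3]])
E
```

```text
front tip [356. 171.] [345. 169.] [368. 172.] bar ends [314. 140.] [401. 150.]
(array([243.26272578, 225.49261084]), array([241.00684192, 172.57341991]), array([245.45396677, 276.89539024]), 1827) [array([478.6, 291.9, 273. ]), array([481.3, 323. , 273. ]), array([475.7, 258.7, 273. ])]
```

```bash
python3 - <<'E'
from plant import *
from h import *
c=camera_info("wrist");im=get_image("wrist");o=orange(im,(200,50,450,330))
print([atz(c,u,231).round(1) for u in o[:3]])
sc=get_image("scene");cs=camera_info("scene");o2=orange(sc,(400,140,490,200));print(o2)
y=np.array([-.062*-1,.998,0]);H=np.array([560.3,270.8,165.]);X=np.array([.998,-.062,0])
for q in np.arange(0,1,.1):
    p=H+X*115*np.sin(q-.96)+[0,0,115*np.cos(q-.96)]
    print(round(q,1),p.round(0),proj(c,p).round(0),proj(cs,p).round(1),proj(cs,p-38*y).round(1))
cv2.imwrite("pics/w2.png",im)
E
```

```text
[array([467.5, 277.7, 231. ]), array([470.9, 316. , 231. ]), array([463.8, 237. , 231. ])]
(array([440.38735178, 172.59683794]), array([423.26778272, 168.79437891]), array([461.91591156, 177.37858603]), 253)
0.0 [466. 277. 231.] [243. 227.] [442.9 172.7] [423.4 169.7]
0.1 [473. 276. 240.] [250. 232.] [444.  171.2] [424.2 168.2]
0.2 [481. 276. 248.] [259. 236.] [445.1 170.2] [425.  167.2]
0.3 [490. 275. 256.] [271. 240.] [446.1 169.8] [425.6 166.7]
0.4 [499. 275. 262.] [284. 244.] [447. 170.] [426.2 166.9]
0.5 [509. 274. 268.] [300. 248.] [447.8 170.8] [426.7 167.6]
0.6 [520. 273. 273.] [317. 251.] [448.5 172.3] [427.1 169. ]
0.7 [531. 273. 276.] [336. 253.] [449.1 174.4] [427.3 171.1]
0.8 [542. 272. 279.] [355. 255.] [449.5 177.2] [427.5 173.8]
0.9 [553. 271. 280.] [376. 256.] [449.8 180.6] [427.5 177.1]
```

View pics/w2.png

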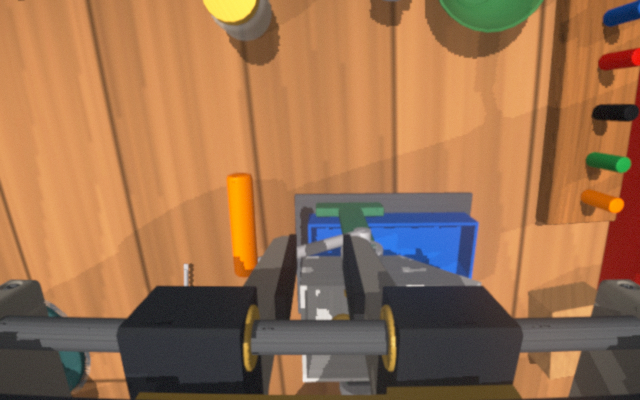

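The bar has not moved (wrist (243,226), the same place as before), so the fingers passed over it. The fingertips look higher in the scene picture than I assumed, so I'll look at them closer from both cameras.

```bash
python3 - <<'E'
from plant import *
from h import *
s=state();P=s['eef_pos'];R=s['ee_rot'];print(s['time_s'],P,s['grip_width'])
out=[]
for n,b in(("scene",(390,90,510,200)),("side",(200,190,320,300))):
    im=get_image(n);c=camera_info(n);k=3.3;x0,y0,x1,y1=b
    a=cv2.resize(im[y0:y1,x0:x1],(400,367),interpolation=cv2.INTER_CUBIC)
    for q,col in(((0,0,0),(0,0,255)),((0,22,17),(0,255,0)),((0,-22,17),(255,0,0)),((0,0,17),(255,255,255))):
        u=proj(c,P+R@np.array(q,float));print(n,q,u)
        cv2.circle(a,tuple(int(t) for t in (u-[x0,y0])*400/120),3,col,-1)
    out.append(a)
cv2.imwrite("pics/z.png",np.hstack(out))
E
```

```text
5.2667 [520.25995866 276.59920204 272.60080307] 25.103510927460633
scene (0, 0, 0) [450.38703745 172.66523803]
scene (0, 22, 17) [448.18507762 187.39119384]
scene (0, -22, 17) [447.93107907 172.77736201]
scene (0, 0, 17) [448.05389508 179.92491911]
side (0, 0, 0) [239.17149007 267.99828773]
side (0, 22, 17) [226.3964741  268.50240818]
side (0, -22, 17) [254.95726498 279.38453758]
side (0, 0, 17) [240.56369681 273.90461823]
```

View pics/z.png

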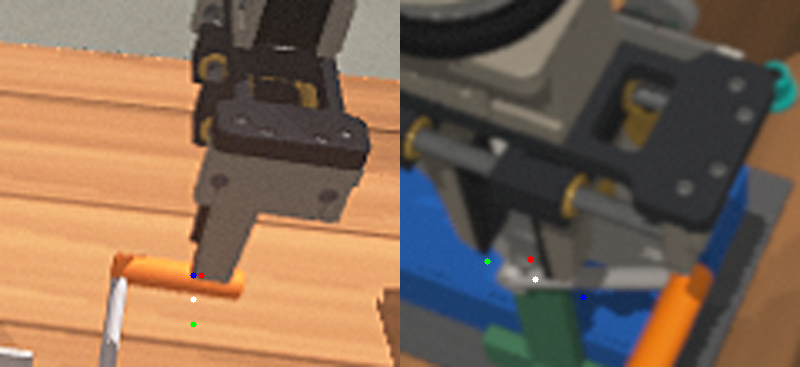

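```bash
python3 - <<'E'
from plant import *
from h import *
a=camera_info("scene");b=camera_info("side")
def tri(u,v):
    r,t=ray(a,u),ray(b,v);A=np.c_[r,-t];k=np.linalg.lstsq(A,np.array(b['position'])-a['position'],rcond=None)[0]
    p=a['position']+k[0]*r;q=b['position']+k[1]*t;return ((p+q)/2).round(1),np.linalg.norm(p-q).round(1)
f=lambda x,y:(390+x*.3,90+y*.3)
g=lambda x,y:(200+(x-400)*.3,190+y*.3)
print("front tip",tri(f(219,282),g(485,253)))
print("block screw-plate corners",tri(f(366,150),g(715,222)), tri(f(215,140),g(715,222)))
E
```

```text
front tip (array([535.9, 282.9, 280.9]), np.float64(1.0))
block screw-plate corners (array([456.8, 316.2, 347.7]), np.float64(81.2)) (array([448.8, 270.8, 320.1]), np.float64(18.1))
```

Triangulation puts the real fingertips about 25 mm higher than the nominal value, at (536, 283, 281), so they slid over the bar. I'll go back, open and straddle 25 mm deeper, watching the force.

Emit:
play_rows --motion '[{"rot": [0,0,0],"translation": [-0.018,-0.001,0.01],"fingers": 130},{"rot": [0,0,0],"translation": [-0.018,-0.001,0],"fingers": 130},{"rot": [0,0,0],"translation": [-0.0175,-0.001,0],"fingers": 130},{"rot": [0,0,0],"translation": [0,0,0],"fingers": 130},{"rot": [0,0,0],"translation": [0,0,-0.015],"fingers": 130},{"rot": [0,0,0],"translation": [0,0,-0.015],"fingers": 130},{"rot": [0,0,0],"translation": [0,0,-0.015],"fingers": 130},{"rot": [0,0,0],"translation": [0,0,-0.01],"fingers": 130},{"rot": [0,0,0],"translation": [0,0,-0.01],"fingers": 130},{"rot": [0,0,0],"translation": [0,0,-0.01],"fingers": 130},{"rot": [0,0,0],"translation": [0,0,0],"fingers": 130},{"rot": [0,0,0],"translation": [0,0,0],"fingers": 130}]'

```text
time_s: 6.37
eef_pos: [466.8, 273.6, 207.5]
ee_rot: [[0.063, 0.998, -0.001], [0.998, -0.063, -0.0], [-0.0, -0.001, -1.0]]
ft_force: [0.2, 0.3, 0.6]
grip_width: 45.4
finger_force: 0.0
```

```bash
python3 - <<'E'
from plant import *
from h import *
s=state();print(s['time_s'],s['eef_pos'],s['ft_force'])
out=[]
for n,b in(("scene",(390,90,510,200)),("side",(220,210,340,320))):
    im=get_image(n);x0,y0,x1,y1=b
    out.append(cv2.resize(im[y0:y1,x0:x1],(400,367),interpolation=cv2.INTER_CUBIC))
cv2.imwrite("pics/z2.png",np.hstack(out))
E
```

```text
6.3667 [466.79866498 273.60733976 207.48405233] [0.20538583 0.26454522 0.55959786]
```

View pics/z2.png

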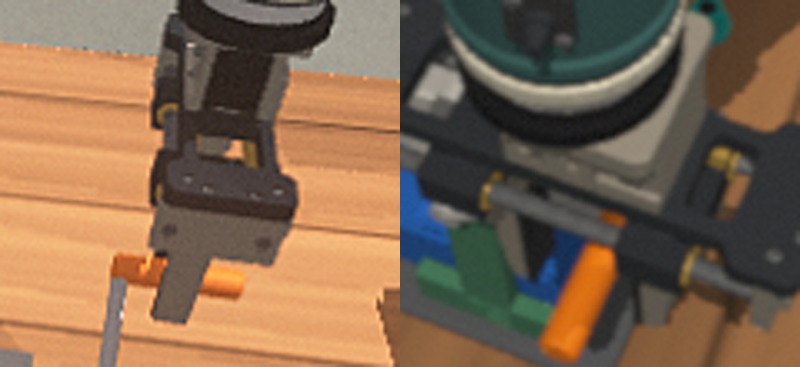

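Now the bar is truly straddled: the front fingertip is at left-panel (172,320), below the bar at (180,275), and in the right panel the bar lies between the fingers. I close loosely and swing the first part.

Emit:
play_rows --motion '[{"rot": [0,0,0],"translation": [0,0,0],"fingers": 190},{"rot": [0,0,0],"translation": [0,0,0],"fingers": 190},{"rot": [0,0,0],"translation": [0,0,0],"fingers": 190},{"rot": [0,0,0],"translation": [0,0,0],"fingers": 190},{"rot": [0,0,0],"translation": [0.0035,-0.0002,0.0035],"fingers": 190},{"rot": [0,0,0],"translation": [0.0035,-0.0002,0.004],"fingers": 190},{"rot": [0,0,0],"translation": [0.004,-0.0002,0.0042],"fingers": 190},{"rot": [0,0,0],"translation": [0.004,-0.0002,0.0042],"fingers": 190},{"rot": [0,0,0],"translation": [0.0044,-0.0003,0.0037],"fingers": 190},{"rot": [0,0,0],"translation": [0.0044,-0.0003,0.0037],"fingers": 190},{"rot": [0,0,0],"translation": [0.0047,-0.0003,0.0033],"fingers": 190},{"rot": [0,0,0],"translation": [0.0047,-0.0003,0.0033],"fingers": 190}]'

```text
time_s: 7.47
eef_pos: [498.5, 272.6, 238.6]
ee_rot: [[0.062, 0.998, -0.003], [0.998, -0.062, 0.0], [0.0, -0.003, -1.0]]
ft_force: [-5.8, 0.6, 4.3]
grip_width: 23.2
finger_force: 2.7
```

```bash
python3 - <<'E'
from plant import *
from h import *
s=state();print(s['time_s'],s['eef_pos'],s['ft_force'])
im=get_image("side");c=camera_info("side");o=orange(im,(200,200,310,330));print(o)
X=np.array([.998,-.062,0]);Y=np.array([.062,.998,0])
for q in np.arange(0,.7,.1):
    p=np.array([560.3,270.8,165.])+X*115*np.sin(q-.96)+[0,0,115*np.cos(q-.96)];print(q.round(1),proj(c,p+38*Y))
E
```

```text
7.4667 [498.4824541  272.56871979 238.57791984] [-5.81814947  0.56515597  4.31801014]
(array([250.49315068, 286.76986301]), array([257.40689577, 270.60160589]), array([244.65424405, 300.42453825]), 365)
0.0 [266.5385032  317.27313669]
0.1 [261.31869491 312.72782251]
0.2 [255.45741738 308.09246213]
0.3 [249.02233003 303.43018391]
0.4 [242.09472622 298.80730152]
0.5 [234.76805127 294.29166227]
0.6 [227.14580289 289.95080998]
```

The bar is following (tilt about 0.37). I continue to about 1.4.

Emit:
play_rows --motion '[{"rot": [0,0,0],"translation": [0.005,-0.0003,0.0028],"fingers": 190},{"rot": [0,0,0],"translation": [0.005,-0.0003,0.0028],"fingers": 190},{"rot": [0,0,0],"translation": [0.0053,-0.0003,0.0023],"fingers": 190},{"rot": [0,0,0],"translation": [0.0053,-0.0003,0.0023],"fingers": 190},{"rot": [0,0,0],"translation": [0.0055,-0.0003,0.0018],"fingers": 190},{"rot": [0,0,0],"translation": [0.0055,-0.0003,0.0018],"fingers": 190},{"rot": [0,0,0],"translation": [0.0056,-0.0003,0.0012],"fingers": 190},{"rot": [0,0,0],"translation": [0.0056,-0.0003,0.0012],"fingers": 190},{"rot": [0,0,0],"translation": [0.0057,-0.0004,0.0006],"fingers": 190},{"rot": [0,0,0],"translation": [0.0057,-0.0004,0.0006],"fingers": 190},{"rot": [0,0,0],"translation": [0.0057,-0.0004,0.0001],"fingers": 190},{"rot": [0,0,0],"translation": [0.0057,-0.0004,0.0001],"fingers": 190},{"rot": [0,0,0],"translation": [0.0057,-0.0004,-0.0005],"fingers": 190},{"rot": [0,0,0],"translation": [0.0057,-0.0004,-0.0005],"fingers": 190},{"rot": [0,0,0],"translation": [0.0056,-0.0003,-0.0011],"fingers": 190},{"rot": [0,0,0],"translation": [0.0056,-0.0003,-0.0011],"fingers": 190},{"rot": [0,0,0],"translation": [0.0055,-0.0003,-0.0016],"fingers": 190},{"rot": [0,0,0],"translation": [0.0055,-0.0003,-0.0016],"fingers": 190},{"rot": [0,0,0],"translation": [0.0053,-0.0003,-0.0022],"fingers": 190},{"rot": [0,0,0],"translation": [0.0053,-0.0003,-0.0022],"fingers": 190}]'

```text
time_s: 9.18
eef_pos: [610.4, 264.9, 244.2]
ee_rot: [[0.063, 0.998, -0.0], [0.998, -0.063, -0.0], [-0.0, -0.0, -1.0]]
ft_force: [-3.2, 0.5, 0.9]
grip_width: 23.1
finger_force: 0.6
```

Emit:
play_rows --motion '[{"rot": [0,0,0],"translation": [0.0051,-0.0003,-0.0027],"fingers": 190},{"rot": [0,0,0],"translation": [0.0051,-0.0003,-0.0027],"fingers": 190},{"rot": [0,0,0],"translation": [0.0048,-0.0003,-0.0032],"fingers": 190},{"rot": [0,0,0],"translation": [0.0048,-0.0003,-0.0032],"fingers": 190},{"rot": [0,0,0],"translation": [0.0044,-0.0003,-0.0037],"fingers": 190},{"rot": [0,0,0],"translation": [0.0044,-0.0003,-0.0037],"fingers": 190},{"rot": [0,0,0],"translation": [0.004,-0.0003,-0.0041],"fingers": 190},{"rot": [0,0,0],"translation": [0.004,-0.0003,-0.0041],"fingers": 190},{"rot": [0,0,0],"translation": [0.0036,-0.0002,-0.0045],"fingers": 190},{"rot": [0,0,0],"translation": [0.0036,-0.0002,-0.0045],"fingers": 190},{"rot": [0,0,0],"translation": [0,0,0],"fingers": 190},{"rot": [0,0,0],"translation": [0,0,0],"fingers": 190},{"rot": [0,0,0],"translation": [0,0,0],"fingers": 190},{"rot": [0,0,0],"translation": [0,0,0],"fingers": 190}]'

```text
time_s: 10.35
eef_pos: [654.0, 262.1, 208.4]
ee_rot: [[0.063, 0.998, 0.001], [0.998, -0.063, 0.0], [0.0, 0.001, -1.0]]
ft_force: [0.7, -0.7, 0.1]
grip_width: 23.4
finger_force: 0.0
```

```bash
python3 - <<'E'
from plant import *
from h import *
s=state();print(s['time_s'],s['eef_pos'],s['ft_force'])
out=[]
for n,b in(("scene",(290,110,490,350)),("side",(150,150,350,330))):
    im=get_image(n);x0,y0,x1,y1=b;c=camera_info(n);cv2.imwrite(f"pics/{n}_t.png",im)
    out.append(cv2.resize(im[y0:y1,x0:x1],(400,400),interpolation=cv2.INTER_CUBIC))
    X=np.array([.998,-.062,0]);Y=np.array([.062,.998,0])
    try: print(n,orange(im,(150 if n=="side" else 390,150,500,330)))
    except Exception as e: print(e)
    for q in(1.5,1.7,1.8,1.92):
        p=np.array([560.3,270.8,165.])+X*115*np.sin(q-.96)+[0,0,115*np.cos(q-.96)];print(q,proj(c,p),proj(c,p+38*Y))
cv2.imwrite("pics/t.png",np.hstack(out))
E
```

```text
10.35 [653.95657709 262.14059693 208.39839296] [ 0.7273991  -0.74893912  0.06978666]
scene (array([427.248, 235.656]), array([420.9301732 , 235.32239897]), array([433.94668407, 236.00971148]), 125)
1.5 [447.95231159 212.72559795] [472.06068593 216.83890183]
1.7 [446.03348842 226.29907029] [470.27881885 230.58987278]
1.8 [444.86942946 233.21549407] [469.11769872 237.58587124]
1.92 [443.32368038 241.43626765] [467.51736173 245.89097914]
side (array([156.46441948, 257.81273408]), array([161.67778082, 244.66529117]), array([151.06742849, 271.42326789]), 267)
1.5 [178.24149    245.38679429] [163.53380656 267.4869948 ]
1.7 [169.34779999 246.13026461] [154.70298925 267.73162464]
1.8 [165.9173336  247.19923853] [151.35348855 268.55659847]
1.92 [162.72749527 249.0435118 ] [148.2992465  270.11691994]
```

View pics/t.png

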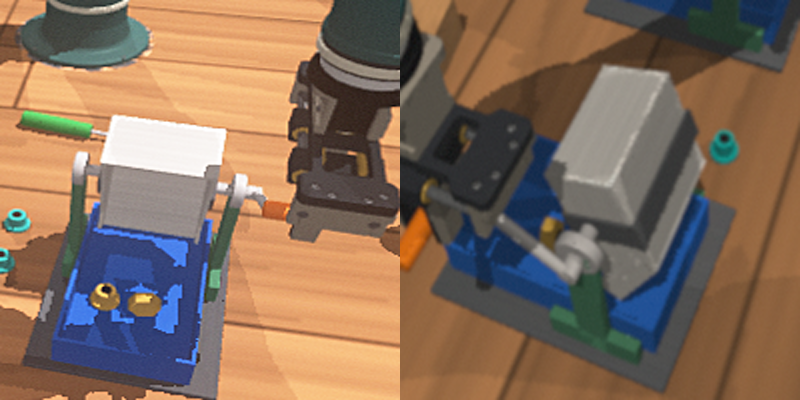

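The pan is tipped to about 1.8 rad and both brass pieces lie in the blue tray, at left-panel (105,297) and (145,303). I swing back along the same arc.

Emit:
play_rows --motion '[{"rot": [0,0,0],"translation": [-0.0036,0.0002,0.004],"fingers": 190},{"rot": [0,0,0],"translation": [-0.0036,0.0002,0.0042],"fingers": 190},{"rot": [0,0,0],"translation": [-0.004,0.0003,0.0041],"fingers": 190},{"rot": [0,0,0],"translation": [-0.004,0.0003,0.0041],"fingers": 190},{"rot": [0,0,0],"translation": [-0.0044,0.0003,0.0037],"fingers": 190},{"rot": [0,0,0],"translation": [-0.0044,0.0003,0.0037],"fingers": 190},{"rot": [0,0,0],"translation": [-0.0048,0.0003,0.0032],"fingers": 190},{"rot": [0,0,0],"translation": [-0.0048,0.0003,0.0032],"fingers": 190},{"rot": [0,0,0],"translation": [-0.0051,0.0003,0.0027],"fingers": 190},{"rot": [0,0,0],"translation": [-0.0051,0.0003,0.0027],"fingers": 190},{"rot": [0,0,0],"translation": [-0.0053,0.0003,0.0022],"fingers": 190},{"rot": [0,0,0],"translation": [-0.0053,0.0003,0.0022],"fingers": 190},{"rot": [0,0,0],"translation": [-0.0055,0.0003,0.0016],"fingers": 190},{"rot": [0,0,0],"translation": [-0.0055,0.0003,0.0016],"fingers": 190},{"rot": [0,0,0],"translation": [-0.0056,0.0003,0.0011],"fingers": 190},{"rot": [0,0,0],"translation": [-0.0056,0.0003,0.0011],"fingers": 190},{"rot": [0,0,0],"translation": [-0.0057,0.0004,0.0005],"fingers": 190},{"rot": [0,0,0],"translation": [-0.0057,0.0004,0.0005],"fingers": 190},{"rot": [0,0,0],"translation": [-0.0057,0.0004,-0.0001],"fingers": 190},{"rot": [0,0,0],"translation": [-0.0057,0.0004,-0.0001],"fingers": 190}]'

```text
time_s: 12.12
eef_pos: [553.5, 268.3, 254.2]
ee_rot: [[0.063, 0.998, -0.0], [0.998, -0.063, -0.0], [-0.0, -0.0, -1.0]]
ft_force: [1.8, 0.8, 1.1]
grip_width: 23.5
finger_force: 0.8
```

Emit:
play_rows --motion '[{"rot": [0,0,0],"translation": [-0.0057,0.0004,-0.0006],"fingers": 190},{"rot": [0,0,0],"translation": [-0.0057,0.0004,-0.0006],"fingers": 190},{"rot": [0,0,0],"translation": [-0.0056,0.0003,-0.0012],"fingers": 190},{"rot": [0,0,0],"translation": [-0.0056,0.0003,-0.0012],"fingers": 190},{"rot": [0,0,0],"translation": [-0.0055,0.0003,-0.0018],"fingers": 190},{"rot": [0,0,0],"translation": [-0.0055,0.0003,-0.0018],"fingers": 190},{"rot": [0,0,0],"translation": [-0.0053,0.0003,-0.0023],"fingers": 190},{"rot": [0,0,0],"translation": [-0.0053,0.0003,-0.0023],"fingers": 190},{"rot": [0,0,0],"translation": [-0.005,0.0003,-0.0028],"fingers": 190},{"rot": [0,0,0],"translation": [-0.005,0.0003,-0.0028],"fingers": 190},{"rot": [0,0,0],"translation": [-0.0047,0.0003,-0.0033],"fingers": 190},{"rot": [0,0,0],"translation": [-0.0047,0.0003,-0.0033],"fingers": 190},{"rot": [0,0,0],"translation": [-0.0044,0.0003,-0.0037],"fingers": 190},{"rot": [0,0,0],"translation": [-0.0044,0.0003,-0.0037],"fingers": 190},{"rot": [0,0,0],"translation": [-0.004,0.0002,-0.0042],"fingers": 190},{"rot": [0,0,0],"translation": [-0.004,0.0002,-0.0042],"fingers": 190},{"rot": [0,0,0],"translation": [-0.0035,0.0002,-0.0045],"fingers": 190},{"rot": [0,0,0],"translation": [-0.0035,0.0002,-0.0035],"fingers": 190},{"rot": [0,0,0],"translation": [-0.003,0.0002,0],"fingers": 190},{"rot": [0,0,0],"translation": [0,0,0],"fingers": 190}]'

```text
time_s: 13.78
eef_pos: [465.9, 273.2, 205.8]
ee_rot: [[0.064, 0.998, 0.004], [0.998, -0.064, 0.001], [0.001, 0.004, -1.0]]
ft_force: [8.8, 0.8, -6.3]
grip_width: 23.5
finger_force: 4.3
```

```bash
cat > e.py <<'E'
from plant import *
from h import *
s=state();print(s['time_s'],s['eef_pos'],s['ft_force'])
im=get_image("side");print(orange(im,(200,200,310,330))[:3])
E
python3 e.py
```

```text
13.7833 [465.88244359 273.21484765 205.82075964] [ 8.82515891  0.7616864  -6.33276645]
(array([270.82133333, 300.42933333]), array([277.96545673, 283.23190443]), array([264.65532385, 315.2722334 ]))
```

Tilt is about 0.03 and the lever is at its stop. I open, lift clear and look.

Emit:
play_rows --motion '[{"rot": [0,0,0],"translation": [0.001,0,0],"fingers": 130},{"rot": [0,0,0],"translation": [0,0,0],"fingers": 130},{"rot": [0,0,0],"translation": [0,0,0],"fingers": 130},{"rot": [0,0,0],"translation": [0,0,0],"fingers": 130},{"rot": [0,0,0],"translation": [0,0,0],"fingers": 130},{"rot": [0,0,0],"translation": [0,0,0.015],"fingers": 130},{"rot": [0,0,0],"translation": [0,0,0.02],"fingers": 130},{"rot": [0,0,0],"translation": [0,0,0.03],"fingers": 130},{"rot": [0,0,0],"translation": [0,0,0.03],"fingers": 130},{"rot": [0,0,0],"translation": [0,0,0.03],"fingers": 130},{"rot": [0,0,0],"translation": [0,0,0.03],"fingers": 130},{"rot": [0,0,0],"translation": [0,0,0],"fingers": 130},{"rot": [0,0,0],"translation": [0,0,0],"fingers": 130}]'

```text
time_s: 14.92
eef_pos: [465.1, 274.5, 363.0]
ee_rot: [[0.063, 0.998, 0.003], [0.998, -0.063, 0.001], [0.001, 0.003, -1.0]]
ft_force: [-0.7, 0.1, -0.1]
grip_width: 44.8
finger_force: 0.0
```

```bash
python3 e.py; python3 - <<'E'
from plant import *
import cv2
cv2.imwrite("pics/fin.png",get_image("scene"))
E
```

```text
14.9167 [465.12600539 274.4604485  363.00598943] [-0.66202976  0.09967591 -0.05782007]
(array([275.56456954, 291.58940397]), array([287.31631133, 267.11207787]), array([264.26409736, 315.12679506]))
```

View pics/fin.png

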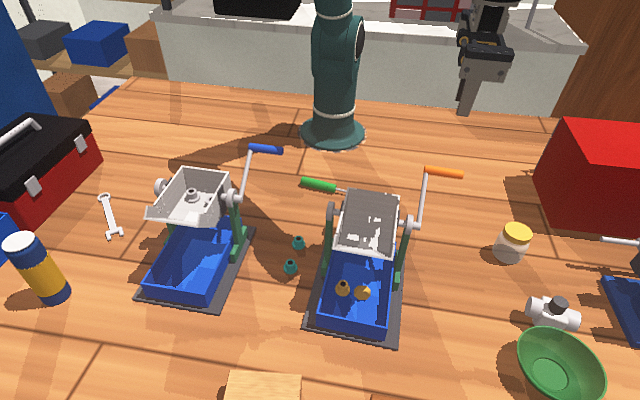

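The brass pan is level again and empty. Both brass pieces are in the blue tray at (343,287) and (362,292), the steel pan is untouched, and the gripper is clear. I'm handing in.

```bash
python3 -c "
from plant import *
print(close_job())"
```

```text
the job is handed in; nothing more can be done
None
```

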